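# Shut the marked air stopcock in the desk service box

### The arm

A 6-joint arm with a two-finger parallel gripper is mounted at the origin on the work surface. World frame = base frame: x ahead of the robot, y to its left, z up, the work surface at z = 0. Lengths are in mm, angles in rad, forces in N, time in s.
With the tool pointing down it reaches from about 300 to 750 mm from the base axis. Payload 8.5 kg.
Tool frame: the origin (TCP) lies midway between the tips of the shut fingers; the grasp point (between the pads) lies 19 mm behind it; z points along the fingers, y is the direction in which the jaws open and shut (so a half turn about z gives the same grasp; the last joint's range is limited). The gripper opens to 85 mm and grips with 20 to 120 N. Pads are 22 mm wide; open, the fingers measure 114 mm over their backs; the gripper's body (76 mm by 85 mm) begins 54 mm behind the grasp point. The pads swing forward as they close: fully open they stand 13 mm farther back than shut.
Start: joints at [1.07, 0.381, 1.297, -0, 1.464, -0.215], TCP at [155.05, 527.674, 231.322] pointing down, gripper open.
Joint ranges: [-3.11, 3.11], [-0.89, 2.33], [0.22, 2.48], [-1.42, 4.56], [0.17, 2.85], [-2.88, 2.88]. Speed limits (rad/s): [2.39, 2.39, 3.14, 3.14, 3.14, 3.14].

### API

Orientations are given as a rotation vector (axis times angle).
In Python, from station import robot gives the robot as it stands.
- The arm moves only by the shell command python3 -m crank 'ROWS'. ROWS is JSON, a list that holds one entry, the list of rows, each a list of 7 numbers: the shift along the tool's x, y, z in mm, then the turn, a rotation vector about the tool's x, y, z in degrees, then the finger opening in mm, from 0 to 85.4. In form: [[[x, y, z, rx, ry, rz, jaw], ...]]. A call has 1 to 8 rows; each row shifts and turns the commanded pose from where the row before left it, along the tool's axes as they then stand; what a row does not reach is not made up. A row lasts 1/8 s, in which the tool goes at most 62.5 mm and 10.7 degrees, less where a joint would pass 70% of its speed; a pose out of reach is approached as far as the arm can. A call is refused whole if a number of a shift passes 62.5 or a number of a turn 10.7, either way. A call with a gripper value outside its range is refused whole. The fingers move at their own pace and stop on an object; the grip force is fixed at half the most. Time passes only in rows, so rows that do not move let the fingers close. It gives the time, the measured TCP pose, the force and the opening at its end, in the units of the state.
- robot.state(): the state, without advancing time (a new reading comes with each control period).
- robot.camera(name): name is "scene" or "top" or "wrist"; returns a dict with "color" (400x640x3 uint8, blue, green, red), "camera_matrix" (3x3 intrinsics, pixels), "eye" and "rotation" of the camera in the world. Camera axes: x right, y up, looking along -z (the intrinsics and any distortion apply to the point x, -y, -z); pixel columns grow to the right and rows downward; lengths in mm; the calibration is good to about 2 mm. A picture is of the moment at which its call begins. There is no depth.
- robot.sign_off(): hands the job in, once; it reports no verdict.
The state is a dict: "clock": time; "joint_positions": joint angles; "dq": joint speeds; "tau": joint torques, N m; "ee_pos": TCP position; "tcp_rot": TCP orientation; "ft_force": force on the tool from outside, world axes, zero at the start; "torque": the same for the moment, N m; "opening": finger opening in mm.
Only numpy, scipy, OpenCV 4.12 (cv2) and the standard library are available. Lean on these libraries where they do the work, as an engineer would, in place of code of your own. Each camera call takes 0.05 s, during which the arm holds its last target.

### The job

The air outlet of the desk's service box is to be shut off: push the box's sliding cover all the way open by its raised thumb catch, then push the lever of the stopcock that carries the round disc a quarter turn clockwise until it is fully shut against its stop. Only push, never grip, the catch and the lever, leave the other stopcock as it stands, and do not disturb the things on the desk. Leave the cover open, so that the shut lever can be seen, and finish clear of everything.

Things in the scene. Friction and masses are not known exactly. Their poses are not given: they have to be found in the camera images.
- service_box: Grey metal service box fixed on the desk, 240 (x) by 260 (y) by 72 mm; origin at the centre of its underside. Its -y half is an open well, x -110 to 110, y -122 to 0 mm, floor 6 mm and walls 60 mm above the desk; its +y half is a closed deck. Brass guides on both x sides (top at 72 mm, inner edges x = -106 and 106 mm) hold the cover, which hides the well when shut and lies over the deck when open.
- cover (a joint): How far the cover is slid open, m: 0 shut, 0.122 fully open at its stop; it starts shut or up to 15 mm ajar. Slides along the box's +y; friction about 2 N, no spring, stays where left. An aluminium plate 224 by 124 by 5 mm, its top 66 mm above the desk; shut, its edges lie at box y = -126 and -2 mm.
- push_face (a point): Middle of the upright push face of the cover's thumb catch, 75 mm above the desk. The face is 130 mm long (along box x), from 66 to 83 mm above the desk, and looks to the box's -y: push it towards box +y. Behind it the catch slopes down to the plate. On the cover's middle line, 35 mm from its -y edge (box y = -91 mm when shut); moves with the cover.
- stopcock_marked: The stopcock to shut, in the well under the cover; origin on its upright spindle axis at desk height, axes parallel to the box's. It stands at box x = -52 or +38 mm (the other stopcock in the other place), y = -92 mm. Brass pipe along y, top 30 mm, valve body (26 mm either way) top 37 mm above the desk. On its lever's hub is a round brass disc 36 mm across, its top 56 mm above the desk.
- lever_marked (a joint): Angle of the marked lever, rad: 0 open (lever points to box +y, along the pipe), 1.571 shut at its stop (points to box +x, across the pipe). Grows clockwise seen from above; starts between 0 and 0.3; friction 0.12 N m (2.5 N at the lever's end), no spring, stays where left.
- marked_tip (a point): Point on the middle line of the marked lever near its end, 52 mm from the spindle axis, 45 mm above the desk. The lever is a straight black bar 12 mm wide and 14 mm thick (38 to 52 mm above the desk) with a rounded end 60 mm from the spindle.
- plain_tip (a point): The same point on the lever of the other stopcock, which is alike but has only a small 10 mm brass nut on its hub in place of the disc. It starts open (within 0.12 rad) and is to be left alone.
- turning_stage: Bystander: brass hand-cranked turning stage, 104 mm across the foot, 91 mm high, crank wheel towards its +y (reaching 74 mm from the axis); origin under its centre. Stands off the box's +y end.
- stone_jar: Bystander: amber glass stone jar with cap, 64 mm across, 85 mm high; origin under its centre. Stands off the box's -y end.
- loupe: Bystander: folding steel loupe, 71 by 26 by 14 mm, lying on the desk between robot and box; origin under the lens, body along its +x.
- jasper: Bystander: red jasper sample stone, a dome 44 mm across and 21 mm high, on the desk between robot and box; origin under its centre.

How it is judged:
By the outcome, as a careful person would: the job done as asked, in the order asked, and still so for the second after the job is handed in, with the robot touching nothing.
It also fails if it takes over 45 s, if anything falls off the work surface, if the arm or the gripper's body presses on something with over 40 N, if the wrist force passes 120 N, or if a joint passes its speed limit or range.

## Working session

There is one attempt and no reset: what is moved stays moved. The work goes in short steps, Python scripts to look and compute and a shell command to move; the robot and the scene stay as the last step left them, time stands still between calls to the robot, and variables do not carry over. Pictures are saved under pics/ and viewed, and the job is handed in when it is done.

```bash
ls; mkdir -p pics; python3 - <<'E'
from station import robot
import cv2
print(robot.state())
for n in ("scene","top","wrist"):
    c=robot.camera(n); cv2.imwrite(f"pics/{n}0.png",c["color"]); print(n,c["camera_matrix"],c["eye"],c["rotation"],[k for k in c])
E
```

```text
pics
{'clock': 0.0, 'joint_positions': array([ 1.06963990e+00,  3.81229296e-01,  1.29823543e+00,  1.86537934e-05,
        1.46356852e+00, -2.15287745e-01]), 'dq': array([ 1.51191749e-03,  5.48613217e-04, -1.61311179e-03,  1.93843365e-03,
       -3.01236993e-05, -1.06361099e-03]), 'tau': array([-4.07350910e-05, -4.48459232e+01, -2.31280392e+01, -2.46772970e-04,
        4.68905579e-03, -7.02468228e-06]), 'ee_pos': array([154.95262698, 527.43830338, 230.70242938]), 'tcp_rot': array([-4.47442634e-01, -3.10903725e+00,  2.10866997e-03]), 'ft_force': array([-0.27624059, -0.57665727,  0.01114959]), 'torque': array([ 0.0080813 , -0.0526008 ,  0.01964976]), 'opening': 85.49340354926957}
scene [[381.73769109   0.         314.93863703]
 [  0.         381.73769109 196.01057174]
 [  0.           0.           1.        ]] [ 936.93221858 -405.89734024  596.16599828] [0.84060008 0.30613378 0.65199115] ['color', 'camera_matrix', 'eye', 'rotation']
top [[474.00354951   0.         324.34651313]
 [  0.         474.00354951 203.72326553]
 [  0.           0.           1.        ]] [ 405.40836138   95.30029866 1289.72066367] [ 0.06955534 -0.08104294 -1.56164389] ['color', 'camera_matrix', 'eye', 'rotation']
wrist [[282.01526841   0.         323.52504789]
 [  0.         282.01526841 201.5531583 ]
 [  0.           0.           1.        ]] [ 87.4435494  547.32063102 374.22188375] [-0.24266439 -0.18034597  1.27399988] ['color', 'camera_matrix', 'eye', 'rotation']
```

View pics/scene0.png

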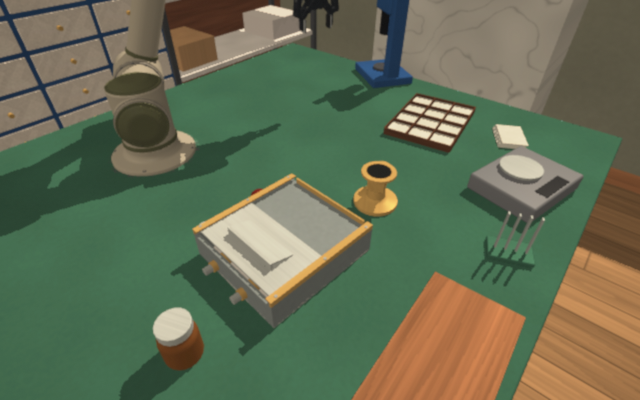

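View pics/top0.png

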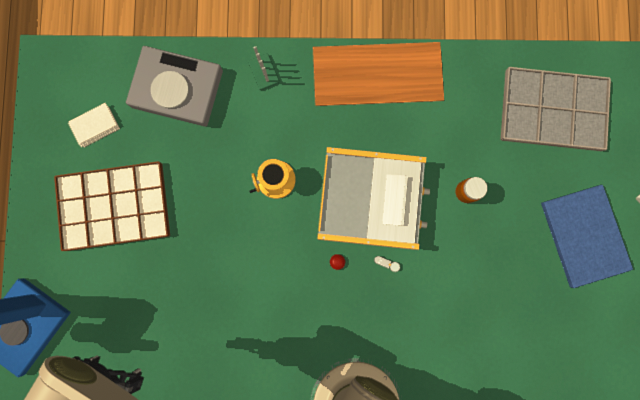

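View pics/wrist0.png

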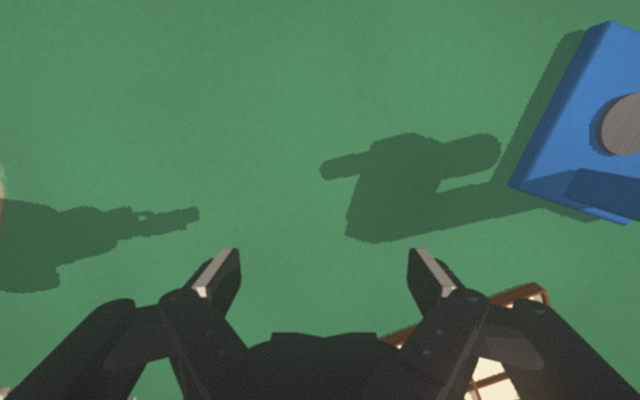

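The scene shows the box with the cover nearly shut (catch around (258,242)). In the top view the box spans about (318–427, 148–248), deck to the left (world +y), and the catch is at about (396,200). The jar is at (474,189), the loupe at (387,264), jasper at (337,262) and the stage at (273,178).

```bash
cat > h.py <<'E'
import numpy as np, cv2
from scipy.spatial.transform import Rotation as R
def ray(c,uv,z):
    K=np.array(c["camera_matrix"]); d=np.linalg.inv(K)@[uv[0],uv[1],1]
    d=R.from_rotvec(c["rotation"]).as_matrix()@np.array([d[0],-d[1],-d[2]])
    e=np.array(c["eye"]); return e+d*(z-e[2])/d[2]
def proj(c,p):
    q=R.from_rotvec(c["rotation"]).as_matrix().T@(np.array(p)-c["eye"])
    q=np.array([q[0],-q[1],-q[2]]); u=c["camera_matrix"]@q; return u[:2]/u[2]
E
python3 - <<'E'
from station import robot
from h import *
c=robot.camera("top"); im=c["color"]
hsv=cv2.cvtColor(im,cv2.COLOR_BGR2HSV)
m=cv2.inRange(hsv,(12,120,120),(30,255,255)); m[:,:305]=0; m[:140]=0; m[255:]=0;m[:,440:]=0
cs,_=cv2.findContours(m,cv2.RETR_EXTERNAL,cv2.CHAIN_APPROX_NONE)
for k in cs:
    if cv2.contourArea(k)<60: continue
    r=cv2.minAreaRect(k); print(r,[ray(c,p,72)[:2].round(1).tolist() for p in cv2.boxPoints(r)], ray(c,r[0],72).round(1))
cv2.imwrite("pics/topz.png",cv2.resize(im[135:275,300:440],None,fx=4.2,fy=4.2,interpolation=cv2.INTER_CUBIC))
E
```

```text
((367.58685302734375, 241.15093994140625), (101.90027618408203, 6.172348976135254), 5.839491844177246) [[431.6, 106.0], [447.3, 104.6], [422.8, -155.6], [407.1, -153.8]] [427.2 -24.7  72. ]
((322.619384765625, 192.51234436035156), (2.2294816970825195, 75.5279769897461), 5.90614128112793) [[454.9, 103.6], [650.7, 85.0], [650.2, 79.3], [454.3, 97.9]] [551.8  91.5  72. ]
((375.897216796875, 154.50228881835938), (100.19235229492188, 5.968689441680908), 5.856013774871826) [[657.3, 84.1], [673.1, 82.7], [648.3, -177.7], [632.6, -175.9]] [652.8 -46.7  72. ]
```

View pics/topz.png

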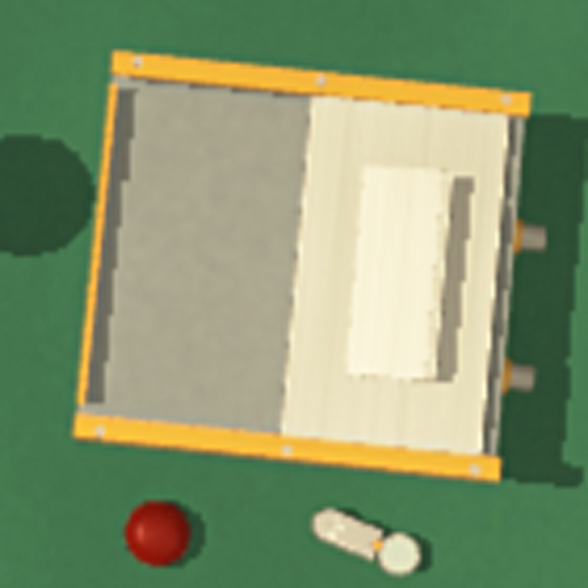

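```bash
cat >> h.py <<'E'
C=np.array([540.0,-35.7]); by=np.array([24.5,260.3]); by/=np.linalg.norm(by); bx=np.array([by[1],-by[0]])
def tobox(p): d=np.array(p)[:2]-C; return np.array([d@bx,d@by])
def tow(x,y): return C+x*bx+y*by
E
python3 - <<'E'
from station import robot
from h import *
c=robot.camera("top"); s=robot.camera("scene")
def z(u,v): return (300+(u+.5)/4.2-.5,135+(v+.5)/4.2-.5)
for n,p,h in [("plate-y",(508,115),66),("plate-y",(480,453),66),("plate+y",(310,97),66),("plate+y",(281,433),66),("face",(447,172),83),("face",(433,380),83),("stub",(525,235),22),("stub",(510,375),22),("jas",(158,533),10),("lens",(400,553),10),("loupeend",(325,522),10)]:
    print(n,tobox(ray(c,z(*p),h)).round(1))
print("yaw",np.degrees(np.arctan2(bx[1],bx[0])))
print("jar",ray(c,(476,188),85).round(),"stage",ray(c,(273,174),91).round())
# check in scene: project box corners, face
im=s["color"].copy()
for x in(-120,120):
  for y in(-130,130):
    cv2.circle(im,tuple(int(i) for i in proj(s,[*tow(x,y),72]).round()),2,(0,0,255),-1)
for x in (-65,65): cv2.circle(im,tuple(int(i) for i in proj(s,[*tow(x,-91+8),83]).round()),2,(255,0,0),-1)
cv2.imwrite("pics/scz.png",cv2.resize(im[160:330,170:400],None,fx=3.4,fy=3.4,interpolation=cv2.INTER_CUBIC))
E
```

```text
plate-y [ 106.8 -119.3]
plate-y [-104.4 -119.4]
plate+y [105.5   4.7]
plate+y [-104.6    3.3]
face [ 64.1 -81.7]
face [-63.9 -84. ]
stub [  39.1 -145.1]
stub [ -51.5 -142.9]
jas [-174.1   70.3]
lens [-171.1  -84.6]
loupeend [-156.4  -35.2]
yaw -5.376962112321568
jar [ 565. -302.   85.] stage [596. 219.  91.]
```

View pics/scz.png

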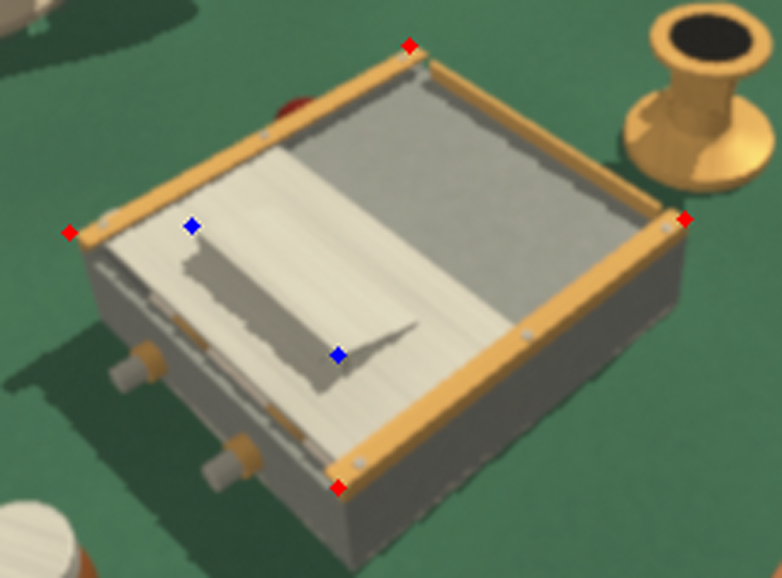

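```bash
cat >> h.py <<'E'
def rel(st,target,yawx):
    """shift in tool axes to world target; yaw error to make tool x point along world yawx deg, tool down"""
    M=R.from_rotvec(st["tcp_rot"])
    xd=np.array([np.cos(np.radians(yawx)),np.sin(np.radians(yawx)),0]); zd=np.array([0,0,-1.]); T=R.from_matrix(np.column_stack([xd,np.cross(zd,xd),zd]))
    return M.inv().apply(np.array(target)-st["ee_pos"]).round(1), np.degrees((M.inv()*T).as_rotvec()).round(2), T.inv().apply(np.array(target)-st["ee_pos"]).round(1)
E
python3 - <<'E'
from station import robot
from h import *
s=robot.state(); M=R.from_rotvec(s["tcp_rot"]).as_matrix(); print(M.round(3)); print("tool x yaw",np.degrees(np.arctan2(M[1,0],M[0,0])))
t=[*tow(0,-118),231]; print(t)
for y in(-5.4,84.6,174.6,-95.4): print(y,rel(s,t,y))
E
```

```text
[[-0.959  0.282 -0.   ]
 [ 0.282  0.959 -0.   ]
 [ 0.    -0.    -1.   ]]
tool x yaw 163.62566896817955
[np.float64(528.9424556217531), np.float64(-153.18076741459896), 231]
-5.4 (array([-5.507e+02, -5.477e+02,  3.000e-01]), array([-1.0000e-02,  4.0000e-02,  1.6903e+02]), array([4.363e+02, 6.426e+02, 1.000e-01]))
84.6 (array([-5.507e+02, -5.477e+02,  3.000e-01]), array([-3.000e-02,  1.000e-02,  7.903e+01]), array([-6.426e+02,  4.363e+02,  1.000e-01]))
174.6 (array([-5.507e+02, -5.477e+02,  3.000e-01]), array([-3.000e-02, -1.000e-02, -1.097e+01]), array([-4.363e+02, -6.426e+02,  1.000e-01]))
-95.4 (array([-5.507e+02, -5.477e+02,  3.000e-01]), array([-1.0000e-02, -3.0000e-02, -1.0097e+02]), array([ 6.426e+02, -4.363e+02,  1.000e-01]))
```

```bash
python3 -m crank '[[[0,0,0,0,0,-10.7,0],[-31,-46,0,0,0,-0.3,0],[-31,-46,0,0,0,0,0],[-31,-46,0,0,0,0,0],[-31,-46,0,0,0,0,0],[-31,-46,0,0,0,0,0],[-31,-46,0,0,0,0,0],[-31,-46,0,0,0,0,0]]]'; python3 -m crank '[[[-31,-46,0,0,0,0,0],[-31,-46,0,0,0,0,0],[-31,-46,0,0,0,0,0],[-31,-46,0,0,0,0,0],[-31,-46,0,0,0,0,0],[-31,-46,0,0,0,0,0],[-31,-46,0,0,0,0,0]]]'
python3 - <<'E'
from station import robot
from h import *
s=robot.state();print(rel(s,[*tow(0,-118),72],174.6),tobox(s["ee_pos"]),s["opening"],s["ft_force"])
c=robot.camera("wrist");cv2.imwrite("pics/w1.png",c["color"])
E
```

```text
clock: 1.3
ee_pos: [341.2, 185.0, 231.5]
tcp_rot: [0.147, 3.137, 0.0]
ft_force: [1.5, 0.2, -1.1]
opening: -0.3
clock: 2.17
ee_pos: [527.2, -156.1, 231.3]
tcp_rot: [0.148, 3.138, 0.0]
ft_force: [0.1, 0.1, -0.3]
opening: -0.2
(array([ -1.5,   3. , 159.3]), array([0.  , 0.  , 0.01]), array([ -1.5,   3. , 159.3])) [  -1.48068284 -121.03834038] -0.24056219873362714 [ 0.14936668  0.12425182 -0.30371004]
```

View pics/w1.png

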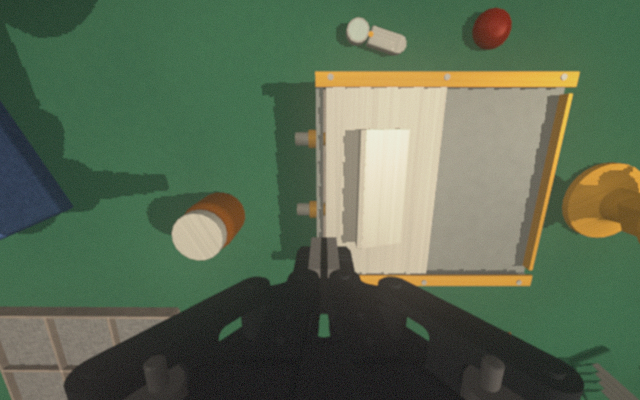

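The wrist view shows the cover with the catch at (385,187), and the shut fingertips at (323,255) just off the box's −y edge. The path down is clear.

```bash
python3 -m crank '[[[0,0,50,0,0,0,0],[-1.5,3,50,0,0,0,0],[0,0,40,0,0,0,0],[0,0,18,0,0,0,0],[0,0,0,0,0,0,0]]]'; python3 -m crank '[[[0,10,0,0,0,0,0],[0,10,0,0,0,0,0],[0,10,0,0,0,0,0],[0,10,0,0,0,0,0]]]'
python3 - <<'E'
from station import robot
from h import *
s=robot.state();print(tobox(s["ee_pos"]),s["ee_pos"],s["ft_force"])
c=robot.camera("scene");cv2.imwrite("pics/s2.png",cv2.resize(c["color"][120:330,150:450],None,fx=2.6,fy=2.6))
E
```

```text
clock: 2.85
ee_pos: [527.8, -151.1, 72.2]
tcp_rot: [-0.147, -3.136, -0.002]
ft_force: [0.4, -0.9, 0.4]
opening: 0.0
clock: 3.35
ee_pos: [532.6, -111.1, 74.1]
tcp_rot: [0.147, 3.137, -0.001]
ft_force: [-0.4, -1.9, 4.5]
opening: 0.2
[ -0.33106606 -75.7927122 ] [ 532.568007   -111.12817979   74.08768267] [-0.39942412 -1.87711417  4.49829453]
```

View pics/s2.png

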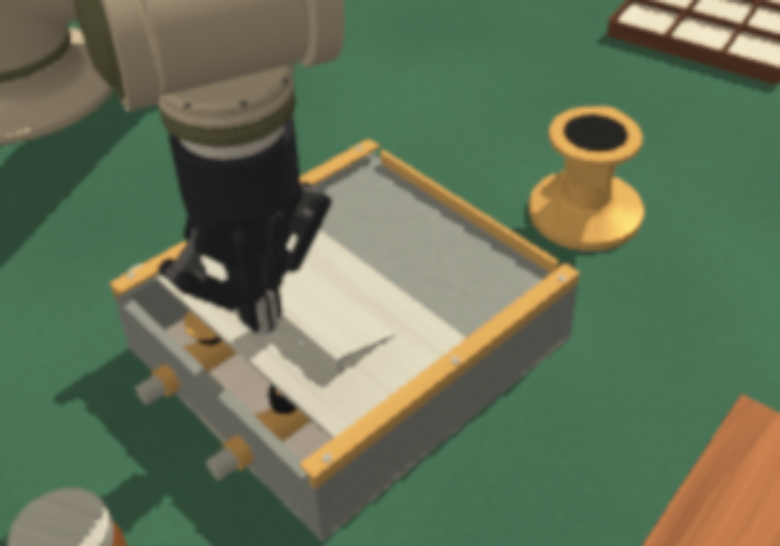

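The picture shows the cover moving with the tips at the catch, about (262,310), and the two valves coming into view. I'll lift slightly to shed the vertical force and continue.

```bash
python3 -m crank '[[[0,0,-2,0,0,0,0],[0,5,0,0,0,0,0],[0,10,0,0,0,0,0],[0,10,0,0,0,0,0]]]'; python3 -m crank '[[[0,12,0,0,0,0,0],[0,12,0,0,0,0,0],[0,12,0,0,0,0,0],[0,12,0,0,0,0,0]]]'
python3 - <<'E'
from station import robot
from h import *
s=robot.state();print(tobox(s["ee_pos"]),s["ee_pos"],s["ft_force"])
c=robot.camera("scene");cv2.imwrite("pics/s3.png",cv2.resize(c["color"][120:330,150:450],None,fx=2.6,fy=2.6))
c=robot.camera("top");cv2.imwrite("pics/t3.png",cv2.resize(c["color"][135:275,300:440],None,fx=4.2,fy=4.2))
E
```

```text
clock: 3.9
ee_pos: [534.5, -86.2, 75.3]
tcp_rot: [0.148, 3.138, -0.0]
ft_force: [-0.2, -2.8, 0.1]
opening: 0.1
clock: 4.4
ee_pos: [539.1, -38.1, 75.3]
tcp_rot: [0.147, 3.138, -0.0]
ft_force: [0.9, -2.5, 1.3]
opening: -0.1
[-0.71645621 -2.43666381] [539.0583615  -38.05880413  75.34392418] [ 0.89969162 -2.45336892  1.31350427]
```

View pics/s3.png

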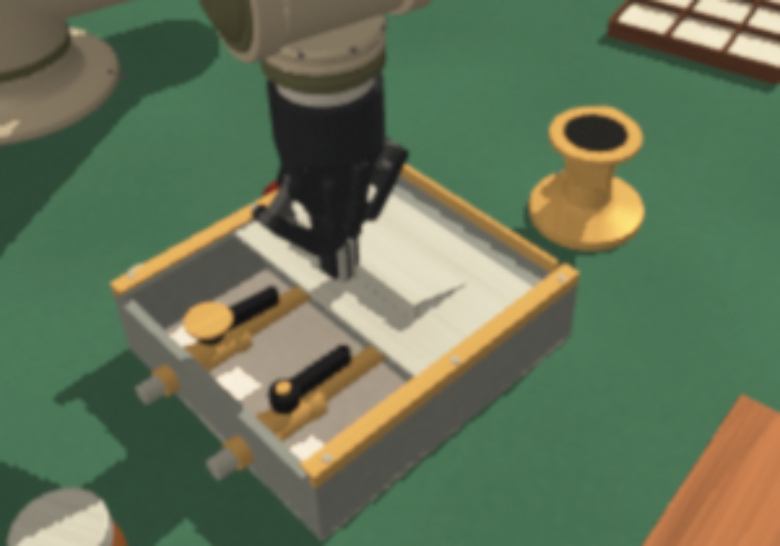

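View pics/t3.png

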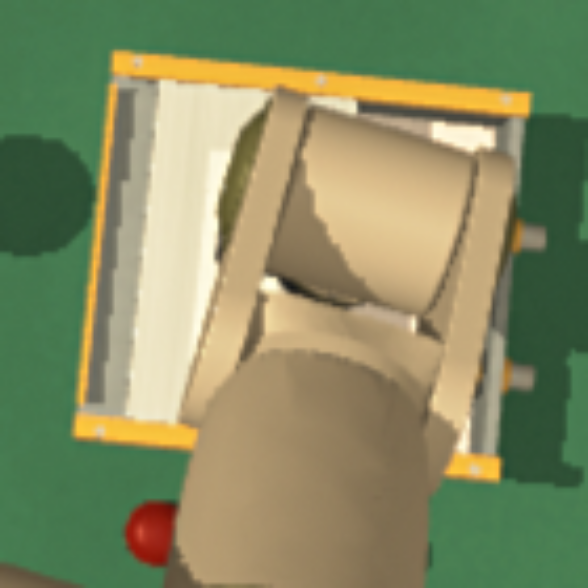

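The disc (208,320) is on the −x stopcock, so that is the marked one at x = −52 mm; the plain one is at (283,393). Continuing the push to the stop.

```bash
python3 -m crank '[[[0,8,0,0,0,0,0],[0,8,0,0,0,0,0],[0,3,0,0,0,0,0],[0,2,0,0,0,0,0]]]'; python3 -m crank '[[[0,2,0,0,0,0,0],[0,2,0,0,0,0,0]]]';python3 -m crank '[[[0,2,0,0,0,0,0],[0,2,0,0,0,0,0]]]'
```

```text
clock: 5.0
ee_pos: [540.8, -17.9, 75.2]
tcp_rot: [-0.147, -3.138, 0.0]
ft_force: [-0.5, -2.5, -0.6]
opening: -0.2
clock: 5.25
ee_pos: [541.1, -15.5, 75.3]
tcp_rot: [-0.147, -3.138, 0.005]
ft_force: [-2.7, -15.9, -0.0]
opening: -0.2
clock: 5.5
ee_pos: [541.2, -14.8, 75.4]
tcp_rot: [-0.146, -3.137, 0.014]
ft_force: [-7.5, -35.1, -1.5]
opening: -0.1
```

The force rose to about 35 N at the expected position, so the cover is at its stop. Backing off and raising to look.

```bash
python3 -m crank '[[[0,-10,0,0,0,0,0],[0,-15,0,0,0,0,0],[0,0,-40,0,0,0,0],[0,-20,-60,0,0,0,0],[0,-50,-30,0,0,0,0],[0,0,0,0,0,0,0]]]'
python3 - <<'E'
from station import robot
from h import *
s=robot.state();print(tobox(s["ee_pos"]),s["ee_pos"],s["ft_force"])
c=robot.camera("scene");cv2.imwrite("pics/s4.png",cv2.resize(c["color"][120:330,150:450],None,fx=2.6,fy=2.6))
c=robot.camera("wrist");cv2.imwrite("pics/w4.png",c["color"])
E
```

```text
clock: 6.25
ee_pos: [533.4, -107.4, 207.0]
tcp_rot: [0.152, 3.133, -0.003]
ft_force: [0.4, 0.2, 0.4]
opening: 0.1
[  0.16312976 -72.00817481] [ 533.41466967 -107.40660552  207.01152146] [0.43918613 0.23562722 0.39299995]
```

View pics/s4.png

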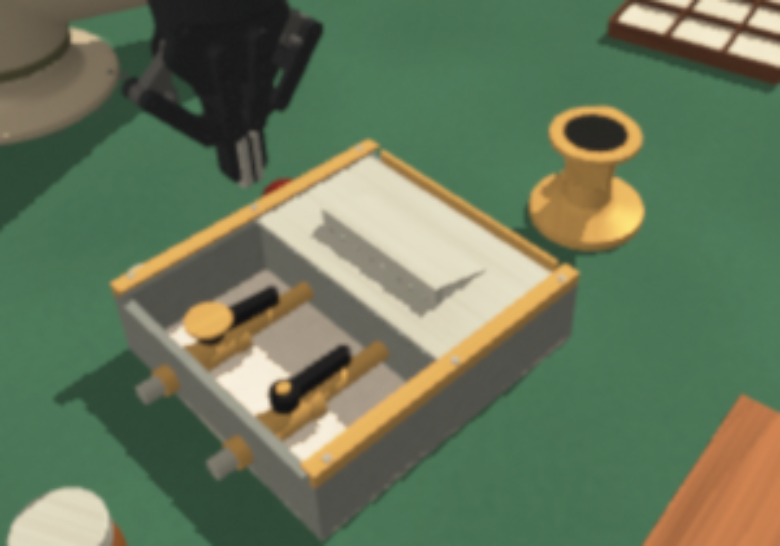

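View pics/w4.png

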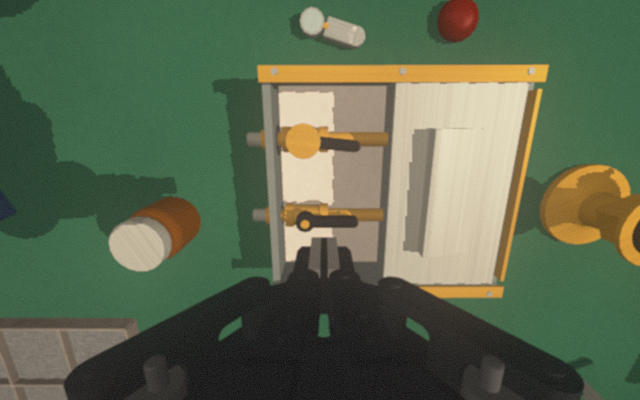

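Both views show the cover fully open and its far edge at the end wall. In the wrist view the marked disc is at (304,141) with its lever end at (358,145); the plain hub is at (305,224) with its lever end at (356,221). Measuring these.

```bash
python3 - <<'E'
from station import robot
from h import *
c=robot.camera("wrist");im=c["color"]
cv2.imwrite("pics/w4z.png",cv2.resize(im[55:250,235:420],None,fx=4,fy=4,interpolation=cv2.INTER_CUBIC)[:600])
for n,p,h in [("disc",(304,141),56),("tip",(358,145),52),("plain hub",(305,224),54),("plain tip",(356,221),52),("guide-y",(257,73),72),("guide+y",(547,73),72)]:
    print(n,tobox(ray(c,p,h)).round(1))
print(tobox(ray(c,(323,242),207)), robot.state()["ee_pos"])
E
```

```text
disc [-50.8 -89. ]
tip [-46.3 -33.6]
plain hub [ 39.7 -90.1]
plain tip [ 37.1 -33.3]
guide-y [-112.  -128.9]
guide+y [-111.2  132.1]
[ -7.75215173 -69.8232953 ] [ 532.38456225 -103.93418241  203.88119778]
```

View pics/w4z.png

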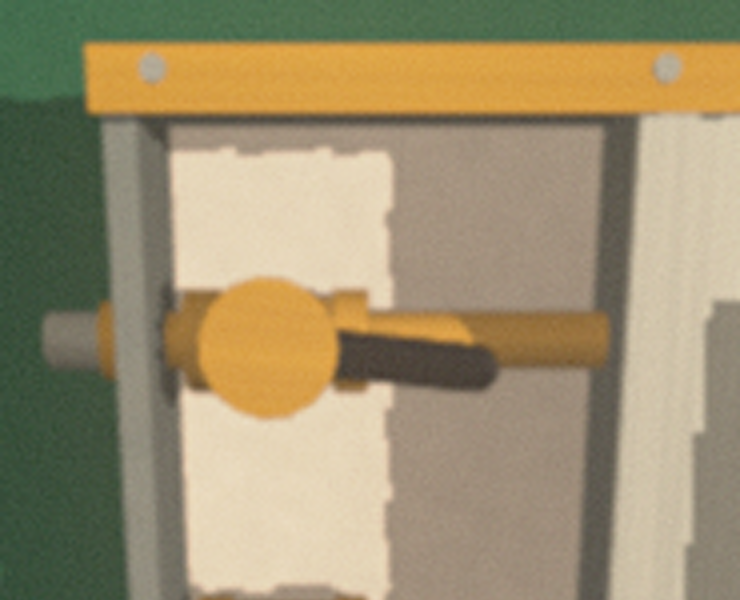

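```bash
python3 - <<'E'
from station import robot
from h import *
s=robot.state();print(rel(s,[*tow(-78,-52),42],174.6))
E
```

```text
(array([ 76.6,  16.5, 162. ]), array([ 0.06, -0.07,  0.03]), array([ 76.8,  16.6, 161.9]))
```

```bash
python3 -m crank '[[[38,8,0,0,0,0,0],[39,8.5,0,0,0,0,0],[0,0,50,0,0,0,0],[0,0,30,0,0,0,0],[0,0,0,0,0,0,0],[0,0,0,0,0,0,0]]]'
python3 - <<'E'
from station import robot
from h import *
s=robot.state();print(rel(s,[*tow(-78,-52),42],174.6),s["ft_force"])
c=robot.camera("wrist");cv2.imwrite("pics/w5.png",c["color"])
c=robot.camera("scene");cv2.imwrite("pics/s5.png",cv2.resize(c["color"][120:330,150:450],None,fx=2.6,fy=2.6))
s=robot.state();print(rel(s,[*tow(-78,-52),42],174.6),s["ft_force"])
E
```

```text
clock: 7.15
ee_pos: [458.1, -80.5, 125.3]
tcp_rot: [0.146, 3.137, -0.0]
ft_force: [0.5, 1.0, -0.2]
opening: -0.0
(array([ 0.8,  0.3, 83.3]), array([-0.01,  0.04,  0.07]), array([ 0.7,  0.3, 83.3])) [ 0.53628835  1.03417076 -0.22125426]
(array([ 1. ,  0.6, 83.7]), array([-0.03,  0.11,  0.05]), array([ 0.9,  0.5, 83.7])) [-0.00211961  1.02912458  0.18924545]
```

View pics/s5.png

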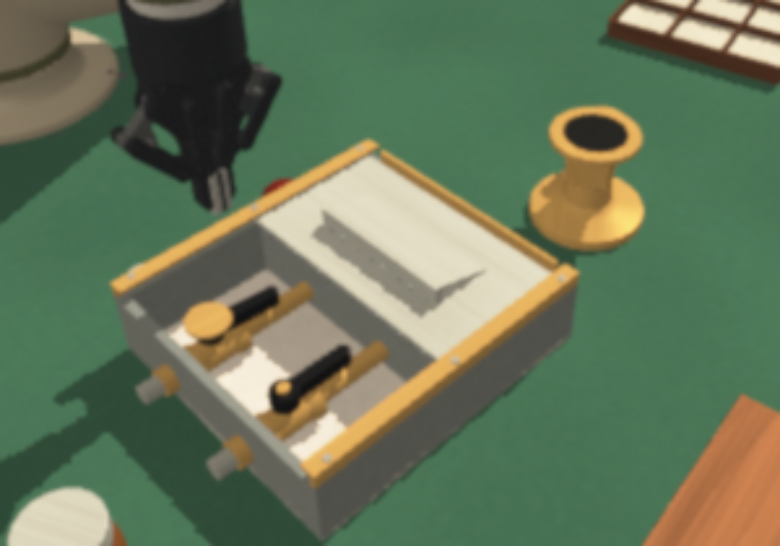

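View pics/w5.png

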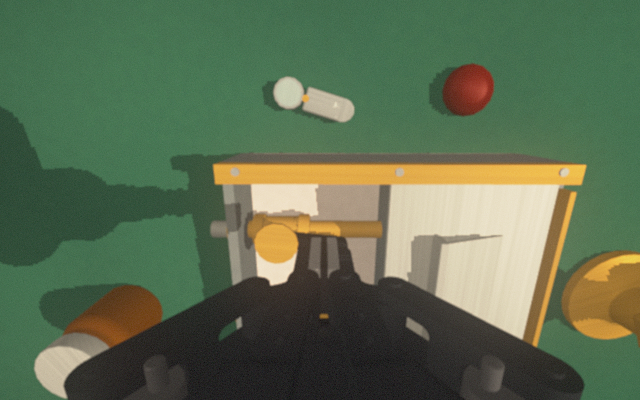

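The scene view shows the tips at (215,208), above the well left of the marked lever. The wrist view confirms them over the strip between wall and lever, so I'll descend.

```bash
python3 -m crank '[[[0.5,0,35,0,0,0,0],[0,0,30,0,0,0,0],[0,0,10,0,0,0,0],[0,0,7,0,0,0,0],[0,0,0,0,0,0,0]]]'
python3 - <<'E'
from station import robot
from h import *
s=robot.state();print(tobox(s["ee_pos"]),s["ee_pos"],s["ft_force"])
c=robot.camera("scene");cv2.imwrite("pics/s6.png",cv2.resize(c["color"][160:310,180:400],None,fx=3.5,fy=3.5))
E
```

```text
clock: 7.88
ee_pos: [457.5, -80.9, 43.1]
tcp_rot: [0.147, 3.137, -0.001]
ft_force: [0.7, 1.3, 0.3]
opening: -0.2
[-77.90608958 -52.71401039] [457.49699407 -80.8816301   43.10189791] [0.65077592 1.27390067 0.31822774]
```

View pics/s6.png

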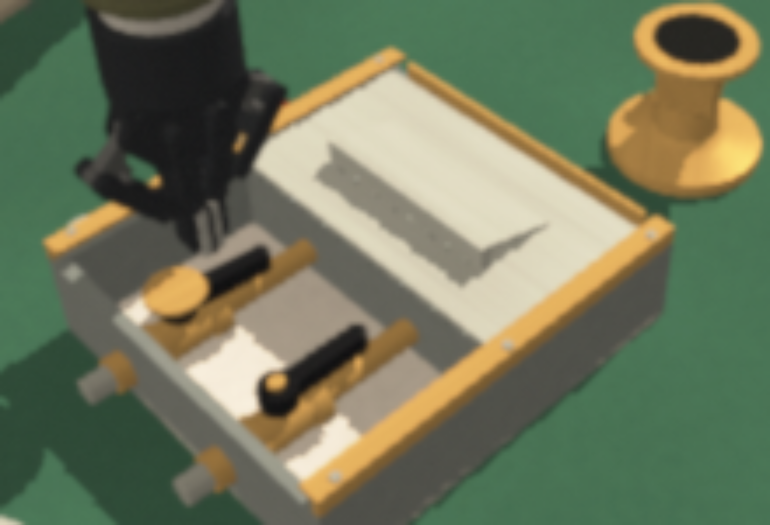

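The picture shows the tips in the well at (207,240), beside the marked lever on its −x side, with no contact. Now sweeping the arc.

```bash
python3 -m crank '[[[-9,0,0,0,0,0,0],[-7,1.5,0,0,0,0,0],[-7,1.5,0,0,0,0,0],[-6.3,1.3,0,0,0,0,0]]]'
python3 -m crank '[[[-6,-1,0,0,0,0,0],[-5.5,-1.5,0,0,0,0,0],[-5.5,-2.9,0,0,0,0,0],[-5.3,-3.3,0,0,0,0,0]]]'
python3 - <<'E'
from station import robot
from h import *
s=robot.state();print(tobox(s["ee_pos"]),s["ee_pos"],s["ft_force"])
c=robot.camera("scene");cv2.imwrite("pics/s7.png",cv2.resize(c["color"][160:310,180:400],None,fx=3.5,fy=3.5))
E
```

```text
clock: 8.43
ee_pos: [486.6, -78.9, 42.4]
tcp_rot: [-0.147, -3.137, -0.001]
ft_force: [-5.0, -0.4, 0.9]
opening: 0.2
clock: 8.93
ee_pos: [508.2, -89.8, 42.5]
tcp_rot: [-0.147, -3.138, -0.001]
ft_force: [-4.6, 2.1, 1.4]
opening: 0.1
[-26.55939346 -56.82172593] [508.23282473 -89.78286691  42.54247915] [-4.64839791  2.06398403  1.40286902]
```

View pics/s7.png

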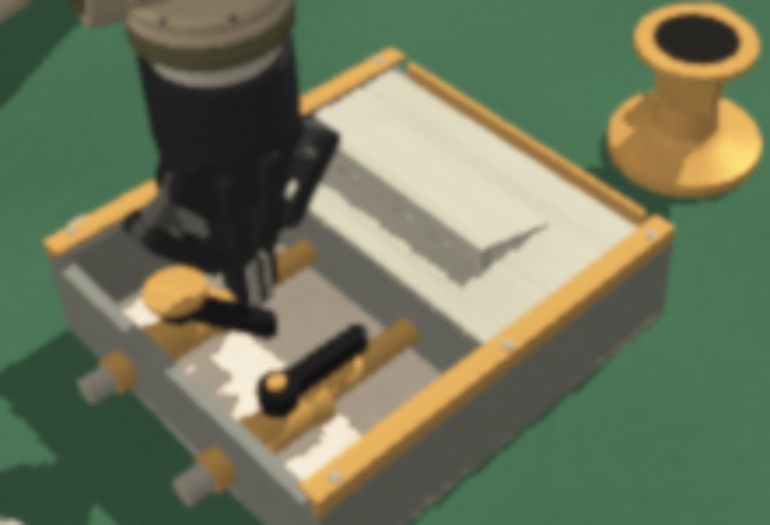

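The lever has turned to about 60° (end at (262,320)), with ~5 N on the tool.

```bash
python3 -m crank '[[[-4.4,-4.8,0,0,0,0,0],[-4.4,-4.8,0,0,0,0,0],[-2.8,-6,0,0,0,0,0],[-2.8,-5,0,0,0,0,0]]]'
python3 -m crank '[[[0,-1.5,0,0,0,0,0],[0,-1.5,0,0,0,0,0]]]'; python3 -m crank '[[[0,-1.5,0,0,0,0,0],[0,-1,0,0,0,0,0]]]'
```

```text
clock: 9.48
ee_pos: [518.9, -108.8, 42.2]
tcp_rot: [-0.149, -3.133, -0.011]
ft_force: [-8.5, 32.8, 11.6]
opening: -0.1
clock: 9.72
ee_pos: [518.7, -109.1, 42.3]
tcp_rot: [-0.149, -3.134, -0.017]
ft_force: [-1.0, 38.4, 10.1]
opening: -0.1
clock: 9.98
ee_pos: [518.6, -109.5, 42.3]
tcp_rot: [-0.149, -3.134, -0.022]
ft_force: [0.9, 48.5, 13.2]
opening: -0.0
```

```bash
python3 - <<'E'
from station import robot
from h import *
s=robot.state();print(tobox(s["ee_pos"]),s["ee_pos"],s["ft_force"])
c=robot.camera("scene");cv2.imwrite("pics/s8.png",cv2.resize(c["color"][160:310,180:400],None,fx=3.5,fy=3.5))
c=robot.camera("wrist");cv2.imwrite("pics/w8.png",c["color"])
E
```

```text
[-14.37117342 -75.52896698] [ 518.61439503 -109.5499247    42.33094604] [ 0.87104573 48.46810166 13.18075409]
```

View pics/s8.png

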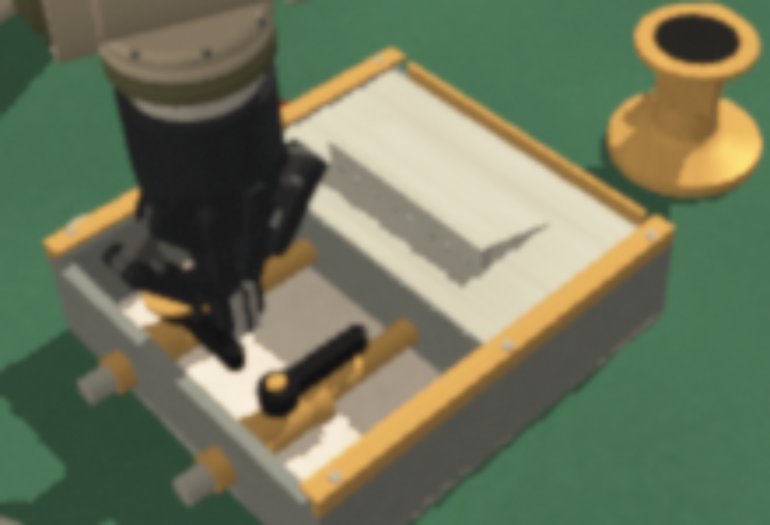

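View pics/w8.png

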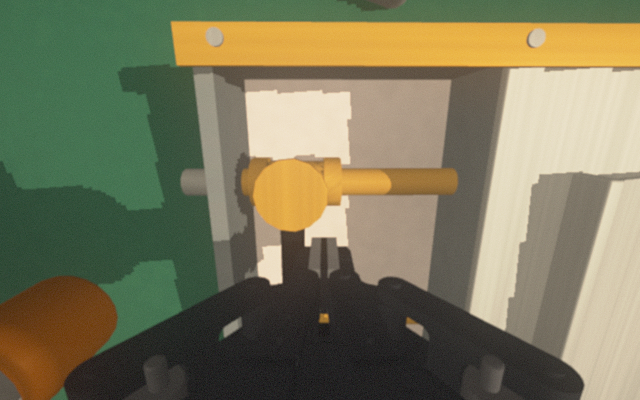

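The wrist view shows the lever standing square to the pipe (from the disc (290,195) straight down at column 292), with force against the stop. Backing off and rising to verify.

```bash
python3 -m crank '[[[0,8,0,0,0,0,0],[0,8,0,0,0,0,0],[0,4,-10,0,0,0,0],[0,0,-40,0,0,0,0],[0,0,-50,0,0,0,0],[0,0,-50,0,0,0,0],[0,0,0,0,0,0,0]]]'
python3 - <<'E'
from station import robot
from h import *
s=robot.state();print(tobox(s["ee_pos"]),s["ee_pos"],s["ft_force"])
c=robot.camera("scene");cv2.imwrite("pics/s9.png",cv2.resize(c["color"][160:310,180:400],None,fx=3.5,fy=3.5))
c=robot.camera("wrist");cv2.imwrite("pics/w9.png",c["color"])
E
```

```text
clock: 10.95
ee_pos: [523.6, -98.6, 197.0]
tcp_rot: [0.148, 3.129, -0.006]
ft_force: [-0.1, 0.3, -0.5]
opening: 0.4
[-10.46335605 -64.11453937] [523.57464014 -98.55191749 197.03069065] [-0.08771444  0.32312638 -0.47628492]
```

View pics/s9.png

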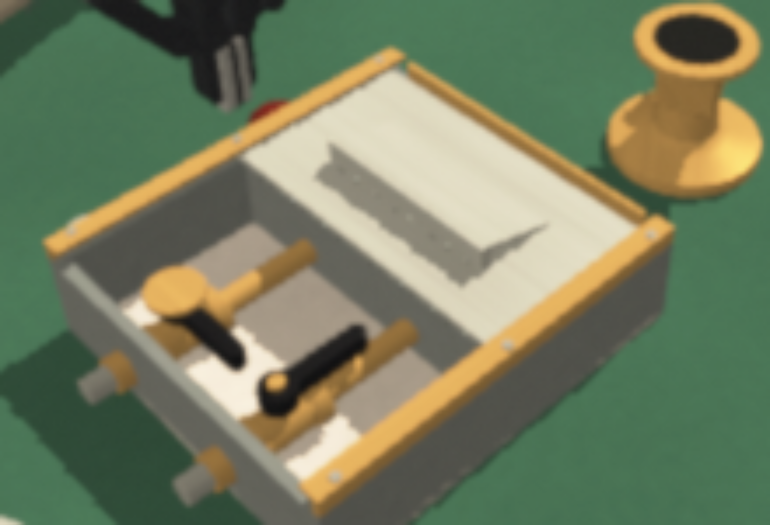

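View pics/w9.png

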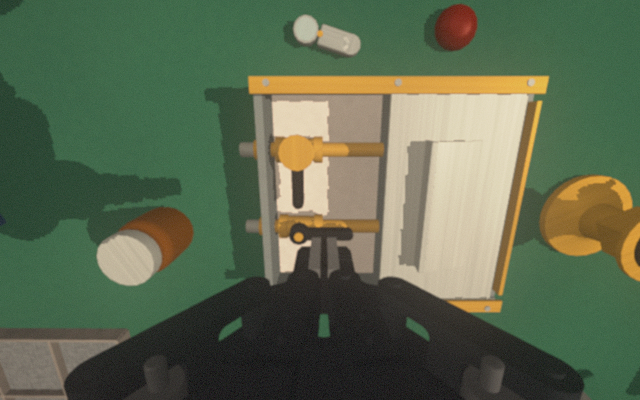

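Both views show the marked lever across the pipe and pointing to +x (disc (296,153), end (298,206)), with the plain lever still along its pipe and the cover open. I'll move clear and measure from the top.

```bash
python3 -m crank '[[[30,40,-20,0,0,0,0],[30,45,0,0,0,0,0],[30,45,0,0,0,0,0],[30,45,0,0,0,0,0],[30,45,0,0,0,0,0],[20,45,0,0,0,0,0],[0,0,0,0,0,0,0],[0,0,0,0,0,0,0]]]'
python3 - <<'E'
from station import robot
from h import *
s=robot.state();print(s["ee_pos"],s["ft_force"])
c=robot.camera("top");im=c["color"];cv2.imwrite("pics/t10.png",cv2.resize(im[130:280,240:500],None,fx=3,fy=3,interpolation=cv2.INTER_CUBIC))
hsv=cv2.cvtColor(im,cv2.COLOR_BGR2HSV)
m=cv2.inRange(hsv,(0,0,0),(179,255,70)); 
m[:150]=0;m[245:]=0;m[:,:370]=0;m[:,424:]=0
for k in cv2.findContours(m,cv2.RETR_EXTERNAL,cv2.CHAIN_APPROX_NONE)[0]:
    if cv2.contourArea(k)<15: continue
    v=cv2.fitLine(k,cv2.DIST_L2,0,.01,.01).ravel(); p=v[2:]
    a=tobox(ray(c,p-v[:2]*5,52));b=tobox(ray(c,p+v[:2]*5,52)); d=b-a
    print(cv2.contourArea(k),p,tobox(ray(c,p,52)).round(1),"line angle cw from +y",np.degrees(np.arctan2(d[0],d[1])).round(1), cv2.minAreaRect(k))
w=cv2.imread("pics/w9.png")
E
```

```text
clock: 12.05
ee_pos: [377.5, 182.0, 211.9]
tcp_rot: [-0.147, -3.137, 0.001]
ft_force: [-0.4, 0.0, -0.5]
opening: -0.0
[377.4648723  181.98166765 211.86592521] [-0.37034722  0.01294193 -0.4661251 ]
30.5 [405.06897 207.17241] [-14.2 -91.3] line angle cw from +y 91.8 ((405.1036071777344, 206.5670623779297), (3.2025146484375, 13.251785278320312), 6.34019136428833)
59.5 [398.87302 187.28572] [ 36.5 -70.6] line angle cw from +y -177.8 ((397.4692077636719, 187.5538330078125), (25.183387756347656, 6.046232223510742), 3.1798300743103027)
```

View pics/t10.png

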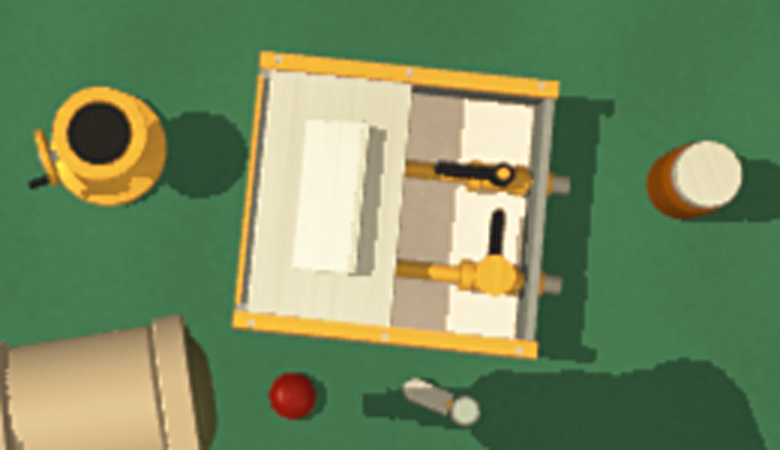

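The top view shows the marked lever square across its pipe (498,230), the plain lever along its pipe (475,172), the cover over the deck, and the bystanders where they were. One last check on the cover edge and bystander positions, then I'll hand in.

```bash
python3 - <<'E'
from station import robot
from h import *
c=robot.camera("top")
f=lambda u,v:(240+(u+.5)/3-.5,130+(v+.5)/3-.5)
for n,p,h in[("edge",(411,85),66),("edge",(393,327),66),("face",(370,122),83),("face",(356,275),83)]: print(n,tobox(ray(c,f(*p),h)).round(1))
a=cv2.imread("pics/top0.png"); d=cv2.absdiff(a,c["color"]).max(2)
for n,(x0,x1,y0,y1) in dict(stage=(250,298,155,200),jar=(452,492,172,208),jasper=(328,348,252,272),loupe=(372,404,253,274)).items(): print(n,(d[y0:y1,x0:x1]>60).mean().round(3))
s=robot.state(); print(np.abs(s["dq"]).max().round(3),s["ft_force"].round(1))
E
```

```text
edge [105.6  -3.8]
edge [-106.    -7.5]
face [66.4 30. ]
face [-65.8  29.6]
stage 0.0
jar 0.0
jasper 0.0
loupe 0.134
0.006 [ 0.2 -0.2  0.4]
```

The loupe's pixel difference is the arm's shadow: its lens is at (394.7, 266.7) now and was at (394.9, 266.3) at the start.

```bash
python3 - <<'E'
from station import robot
print(robot.sign_off())
E
```

```text
the job is handed in; nothing more can be done
None
```

The marked stopcock is shut and the cover is fully open, with the arm clear. I handed the job in after about 12 s.

**What I did**
- **Cover:** I pushed it open by the catch with the shut fingers until it met its stop, where the force rose to about 35 N.
- **Lever:** I swept the lever of the marked stopcock (at box x = −52 mm) clockwise from its −x side. It met its stop with a force of about 50 N.

**Last checks**
- **Cover:** the catch's push face is at box y ≈ 30 mm, against 31 mm expected. The cover's edge read −3.8 mm at one end and −7.5 mm at the other, against −4 mm expected. I put the second reading down to hand-picked pixels.
- **Marked lever:** it measured 91.8° from the top camera, against 90° nominal, which is within the error of so few pixels.
- **Plain lever:** it is still along its pipe, within about 2°.
- **Things on the desk:** the stage, jar and jasper showed no change in the top view. The loupe area did differ, which I took to be the arm's shadow. Its lens is at the same pixel to within 0.4, so it has not moved.
- **Robot:** the tool ended about 210 mm up, with the force reading near zero.

Early in the cover push there was a brief upward force of about 4.5 N on the tool. It went away when I raised the tool 2 mm, and I did not find the cause.

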